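Put the remote away and latch the shelf's locker

TASK

Put the slim grey remote away in the open locker at the base of the shelf, swing the locker's sloping door shut, then press the door home against its springy buffers and turn the wing latch clockwise until it clicks over and holds the door; do not force the latch while the door stands proud. Leave the other things where they are.

Things in the scene. Friction and masses are not known exactly. Their poses are not given: they have to be found in the camera images.
- remote: Slim grey remote control, 160 mm long (its x), 42 mm wide (its y), 18 mm thick (its z), about 0.11 kg, lying loose and flat on the table to the left of the shelf; origin at the centre of its underside, buttons on top. A black game controller lies near it.
- shelf: White enamelled shelf unit, fixed: 270 mm wide (y), 270 deep (x). Its foot is a locker whose sloping front faces the robot. Behind the slope a deck at height 187 mm begins 164 mm back from the front; an upper board at height 336 mm, over the deck only, begins 165 mm back. Origin: front edge of its underside, middle; x to the back, z up.
- locker: Frame of the locker's sloping mouth (part of the shelf). Origin: middle of the mouth's lower edge, 72 mm above the table; x up the slope (35 deg from level), y left, z square out of the mouth (35 deg from vertical, towards the robot). Clear inside: x 6 to 192, y -127 to 127 mm; floor parallel to the mouth at z = -50 mm, so the remote may slide down to the lower wall.
- door (a joint): Angle of the swing door: 0 = fully home, 1.65 to 1.85 (wide open) at the start, at most 2.05. Stiff, damped hinge: open, it stays; pushed below about 1 rad it sinks shut by itself in 2 to 3 s and rests on two sprung rubber buffers at about 0.05, some 9 mm proud at the latch. Pressing it home from there takes 6 to 12 N at the latch; let go unlatched, it springs back.
- door_hinge (a point): Middle of the door's hinge line, at locker (97, -125, 0) mm on the right of the mouth; the hinge runs along locker x. Frame of the door: x up the slope, y from hinge to free edge, z out of its outer face. The door is a white panel: y 0 to 248, z 0 to 10 mm, and from 93 mm below to 93 mm above this point along x; 0.5 kg.
- door_edge (a point): Middle of the door's free edge, on its outer face (door frame y = 248, z = 10 mm from the hinge). Axes as door_hinge.
- latch (a joint): Angle of the wing latch, clockwise seen from outside. 0 to 0.25 at the start: wing up and down the slope, unlatched; 1.62 = end stop: wing across the slope, latched. It turns freely at first; from about 0.75 a ball catch resists with up to about 0.3 N m; past 1.12 it clicks over and runs on to about 1.45. Short of the click it is not latched.
- latch_grip (a point): On the latch's axis, at the height to grip the black wing, 40 mm above the door's inner face. The wing is 76 mm long (this frame's x), 18 mm thick (its y) and stands 17 to 47 mm above the inner face, on a round collar 40 mm across (10 to 17 mm). z points out of the door. With the door home the point is at locker (97, 58, 40) mm; it moves with door and latch.
- strike (a point): Middle of the edge of the steel strike plate, inside the mouth on the left: the plate covers locker x 57 to 137, y 90 to 127, z -10 to 0 mm. The latch's tongue, 50 mm long, lies 12 to 20 mm behind the door's inner face; it meets this edge from about 0.6 rad on and passes under it only while the door is pressed nearly home (below about 0.015 rad).
- controller: Black game controller, about 160 mm wide, 95 mm deep and 48 mm high, loose on the table; origin at the middle of its underside. To be left alone.
- puzzle_box: Wooden puzzle box, a 70 mm cube on the upper board, loose; origin at the centre of its underside. To be left alone.
- coaster: Blue glass coaster, 92 mm across and 7 mm thick, loose on the deck behind the slope; origin at the centre of its underside. To be left alone.
- keyring: Steel keyring with two keys, 90 mm long, loose on the table; origin near its middle. To be left alone.
- book: Green paperback, 193 by 129 by 26 mm, loose on the table to the right; origin at the centre of its underside. To be left alone.
- phone: Black phone, 155 by 60 by 9 mm, loose on the table to the right; origin at the centre of its underside. To be left alone.
Not all that is in view belongs to the job. Several things look just like the remote: the one meant starts farthest to the robot's right.

How it is judged:
By the outcome, as a careful person would: the job done as asked, in the order asked, and still so for the second after the job is handed in, with the robot touching nothing.
It also fails if it takes over 70 s, if anything falls off the work surface, if the arm or the gripper's body presses on something with over 40 N, if the wrist force passes 120 N, or if a joint passes its speed limit or range.

ROBOT

A 6-joint arm with a two-finger parallel gripper is mounted at the origin on the work surface. World frame = base frame: x ahead of the robot, y to its left, z up, the work surface at z = 0. Lengths are in m, angles in rad, forces in N, time in s.
With the tool pointing down it reaches from about 0.2 to 0.875 m from the base axis. Payload 3.4 kg.
Tool frame: the origin (TCP) lies between the finger pads; the fingertips stand 25 mm ahead of it and the grasp point (between the pads) lies 6 mm ahead of it (r.nose_length is the z of the fingertips in the tool frame, in m); z points along the fingers, y is the line along which they close (so a half turn about z gives the same grasp; the last joint's range is limited). The gripper opens to 94 mm and grips with 3 to 60 N. Pads are 16 mm wide; open, the fingers measure 119 mm over their backs; the gripper's body (75 mm by 177 mm) begins 78 mm behind the grasp point.
Start: joints at [1.214, 0.276, 1.505, -0, 1.361, -0.121], TCP at [0.134, 0.559, 0.23] pointing down, gripper open.
Joint ranges: [-2.89, 2.89], [-0.75, 2.08], [0.22, 2.7], [-1.18, 4.32], [0.11, 2.71], [-2.7, 2.7]. Speed limits (rad/s): [2.57, 2.57, 3.14, 3.14, 3.14, 3.14].

INTERFACE

Orientations are given as a unit quaternion [w, x, y, z].
In Python, from plant import r, gripper_to, inverse_kinematics, vision, models, telemetry gives the robot as it stands. Calls block until the motion is done:
- r.move_to(position, orientation): joint-space move of the TCP to a pose.
- r.move_l(position, rot=None, vel=0.15, guard=None): straight line of the TCP; rot=None keeps the orientation; vel is the mean speed in m/s. With guard (N) it stops when the force on the tool has changed by that much, and returns True; else False.
- r.movej(angles): joint-space move.
- gripper_to(opening, f_grip=None): finger opening in m; f_grip is the grip in N (None keeps the last); returns when the fingers have stopped.
- r.hold(seconds).
- inverse_kinematics(position, orientation): joint angles nearest the present ones, or None.
- vision.snapshot(name): name is "side" or "top" or "wrist"; returns the picture (480x640x3 uint8, red, green, blue); there is no depth.
- vision.get_calibration(name): a dict with "fx", "fy", "cx", "cy" (pixels), "position" and "orientation" of the camera in the world. Camera axes: x right, y down, z forward; pixel columns grow to the right and rows downward; lengths in m; the calibration is good to about 2 mm. A picture is of the moment at which its call begins: read the wrist's pose just before it. get_calibration takes no time and is no camera call; for the wrist camera it gives the pose at the moment of the call.
A pose or a line that the arm cannot do raises r.PlanningError and nothing moves.
- r.sign_off(): hands the job in; it is judged then, once.
Trained networks look in the newest picture that a camera, given by its name, has taken for a name from the list of things; names that differ only in an ending like _2 or _b are one class to them, and where a whole thing is asked for, a point or a joint stands for the part that bears it (a point fixed in the world has none). Each returns a list of dicts, best first, with "score" (0 to 1); they miss things now and then, are a little off and sometimes report something else, mostly with a low value. They report only what shows in the picture. A call takes as long as a camera call. They do not tell look-alikes from the thing itself.
- models.boxes_of(thing, camera): "at" ([x, y, z] in m, in world coordinates, good to about 4 mm: the middle of the surface that is visible of it).
- models.regions_of(thing, camera): "pixels" (480x640 bool, what is visible of it).
- models.mark_of(thing, camera): "at" ([x, y, z] in m, in world coordinates, good to about 4 mm: a listed point, or the origin of a listed thing).
Readings, each from a call of its own:
- telemetry.current_t(): time.
- telemetry.current_joints(): joint angles.
- telemetry.current_dq(): joint speeds.
- telemetry.current_joint_efforts(): joint torques, N m.
- telemetry.current_ee_pos(): TCP position.
- telemetry.current_tool_rot(): TCP orientation.
- telemetry.current_wrist_force(): force on the tool from outside, world axes, zero at the start.
- telemetry.current_torque(): the same for the moment, N m.
- telemetry.current_opening(): finger opening in m.
- telemetry.current_finger_force(): force on a finger pad.
Only numpy, scipy, OpenCV 4.12 (cv2) and the standard library are available. Lean on these libraries where they do the work, as an engineer would, in place of code of your own. Each camera call takes 0.05 s, during which the arm holds its last target. There are 200 camera calls.

## Working session

There is one attempt and no reset: what is moved stays moved. The work goes in short steps, each a Python script; the robot and the scene stay as the last script left them, time stands still between calls to the robot, and variables do not carry over. Pictures are saved under pics/ and viewed, at most 10 in all, crops included, and the job is handed in when it is done.

```bash
ls; mkdir -p pics
cat > h.py <<'E'
import numpy as np, cv2
from scipy.spatial.transform import Rotation as R
from plant import r, gripper_to, inverse_kinematics, vision, models, telemetry as t
def q(Rm): 
    a=R.from_matrix(Rm).as_quat(); return [a[3],a[0],a[1],a[2]]
def Rq(w): return R.from_quat([w[1],w[2],w[3],w[0]]).as_matrix()
def snap(c,f=None):
    im=vision.snapshot(c)
    if f: cv2.imwrite('pics/'+f,im[:,:,::-1])
    return im
def proj(c,P):
    k=vision.get_calibration(c); p=Rq(k['orientation']).T@(np.array(P)-k['position'])
    return k['fx']*p[0]/p[2]+k['cx'],k['fy']*p[1]/p[2]+k['cy']
def onplane(c,u,v,z):
    k=vision.get_calibration(c); d=Rq(k['orientation'])@[(u-k['cx'])/k['fx'],(v-k['cy'])/k['fy'],1]
    o=np.array(k['position']); return o+d*(z-o[2])/d[2]
E
python3 - <<'E'
from h import *
np.set_printoptions(precision=3,suppress=True)
ims=[]
for c in ['top','side']:
    snap(c,c+'0.png')
    print(c,vision.get_calibration(c))
    for n in ['remote','shelf','locker','door_hinge','door_edge','latch_grip','strike','controller','keyring']:
        print(n,[(np.round(m['at'],3).tolist(),round(m['score'],2)) for m in models.mark_of(n,c)][:6])
    for i,m in enumerate(models.regions_of('remote',c)):
        p=m['pixels'];v,u=np.nonzero(p);print('reg',m['score'],u.mean(),v.mean(),p.sum(),cv2.minAreaRect(np.c_[u,v].astype(np.float32)))
print(t.current_t())
E
```

```text
pics
top {'fx': 509.2836309575214, 'fy': 509.2836309575214, 'cx': 323.30865640797697, 'cy': 238.43933277655668, 'position': array([ 0.322, -0.009,  1.417]), 'orientation': array([ 0.073, -0.694,  0.715, -0.053])}
remote [([0.434, 0.317, -0.001], 0.97), ([0.384, 0.494, -0.0], 0.95)]
shelf [([0.588, -0.076, 0.004], 0.93), ([0.66, -0.203, 0.123], 0.68), ([0.604, 0.316, -0.0], 0.28)]
locker [([0.589, -0.076, 0.072], 0.73), ([0.31, -0.443, 0.003], 0.44)]
door_hinge [([0.657, -0.204, 0.124], 0.82)]
door_edge [([0.519, -0.267, 0.325], 0.79), ([0.309, 0.245, -0.0], 0.73), ([0.534, -0.457, -0.0], 0.23)]
latch_grip [([0.56, -0.28, 0.262], 0.7)]
strike [([0.674, 0.011, 0.125], 0.97)]
controller [([0.56, -0.281, 0.264], 0.65)]
keyring [([0.309, 0.244, 0.0], 0.83)]
reg 0.85 159.9461382113821 312.3485772357724 984 ((160.4222412109375, 312.4688720703125), (17.819103240966797, 59.902523040771484), 13.706961631774902)
reg 0.66 221.375 292.74056603773585 848 ((221.50001525878906, 292.5), (56.796119689941406, 15.652474403381348), 63.43495178222656)
reg 0.26 438.9113300492611 228.61576354679804 203 ((44
[... 460 characters left out ...]
65), ([0.534, -0.457, 0.002], 0.63)]
door_edge [([0.52, -0.268, 0.32], 0.77)]
latch_grip [([0.56, -0.282, 0.267], 0.63)]
strike [([0.672, 0.014, 0.125], 0.97)]
controller [([0.603, 0.32, -0.001], 0.95)]
keyring [([0.307, 0.242, 0.001], 0.41)]
reg 0.82 244.96153846153845 250.84358974358975 390 ((245.3461151123047, 250.76918029785156), (11.09400463104248, 39.10636520385742), 56.3099365234375)
reg 0.58 217.39595375722544 231.1242774566474 346 ((217.45477294921875, 231.126708984375), (8.663858413696289, 41.785064697265625), 83.0887680053711)
reg 0.26 370.41382575757575 275.97222222222223 3168 ((371.1705627441406, 275.7301025390625), (44.91632080078125, 77.33683776855469), 49.635467529296875)
1.1
```

View pics/top0.png

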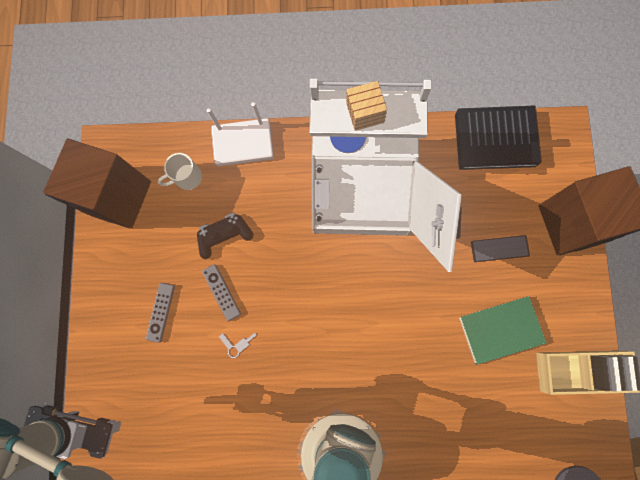

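View pics/side0.png

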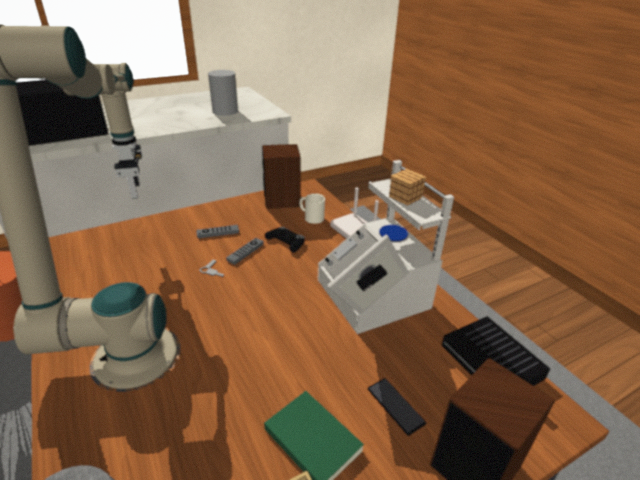

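Top view: the two remotes are at about px (160,312) and (221,292), and the right one (221,292) is the target. The controller is at (225,235), the locker mouth at (365,195), and the open door at (437,215) with its wing latch at (437,225). The side view agrees, with the door standing open on the right.

```bash
cat >> h.py <<'E'
np.set_printoptions(precision=3,suppress=True)
import json,os
a35=np.radians(35)
def lockframe(x,y,yaw):
    c,s=np.cos(yaw),np.sin(yaw); Z=np.array([[c,-s,0],[s,c,0],[0,0,1]])
    L=np.array([[np.cos(a35),0,-np.sin(a35)],[0,1,0],[np.sin(a35),0,np.cos(a35)]])
    return np.array([x,y,.072]),Z@L
if os.path.exists('loc.json'): LO,LR=lockframe(*json.load(open('loc.json')))
def W(p): return LO+LR@(np.array(p)/1000)   # locker mm -> world
def tool(phi): # tool z = -locker z ; tool y = cos(phi)*lx + sin(phi)*ly
    y=LR@[np.cos(phi),np.sin(phi),0]; z=-LR[:,2]; return np.c_[np.cross(y,z),y,z]
def doorpt(th,y,z,x=0):
    return W([97+x,-125+y*np.cos(th)-z*np.sin(th), y*np.sin(th)+z*np.cos(th)])
E
cat > fit.py <<'E'
from h import *
from scipy.optimize import least_squares
M={'hinge':((97,-125,0),[(.657,-.204,.124),(.657,-.204,.128)]),'strike':((97,90,-5),[(.674,.011,.125),(.672,.014,.125)]),
'locker':((0,0,0),[(.589,-.076,.072),(.592,-.072,.072)])}
sh=np.array([[.588,-.076],[.587,-.072]])
def res(p):
    o,Rm=lockframe(*p); e=[]
    for l,obs in M.values():
        for w in obs: e+=list((o+Rm@(np.array(l)/1000)-w)[:2]*1000)
    return np.r_[e,((o[:2]-sh)*1000).ravel()]
s=least_squares(res,[.59,-.074,-.05]);print(s.x,res(s.x));json.dump(list(s.x),open('loc.json','w'))
import h; h.LO,h.LR=lockframe(*s.x)
rel=h.LR.T@(np.array([.5195,-.2675,.3225])-W([97,-125,0]));print('edge rel',rel,np.arctan2(rel[2],rel[1])-np.arctan2(10,248))
rel=h.LR.T@(np.array([.56,-.281,.2645])-W([97,-125,0]));print('latch rel',rel,np.arctan2(rel[2],rel[1])-np.arctan2(40,183))
# remote orientation
snap('top')
im=None
for m in models.regions_of('remote','top'):
    v,u=np.nonzero(m['pixels'])
    if abs(u.mean()-221)<12:
        P=np.array([onplane('top',a,b,.018)[:2] for a,b in zip(u,v)]);c,sz,an=cv2.minAreaRect((P*1000).astype(np.float32))
        ev=np.linalg.eigh(np.cov(P.T))[1][:,1]
        print(m['score'],P.mean(0),c,sz,an,'axis',ev,np.arctan2(ev[1],ev[0]))
# draw check of mouth & strike
im=snap('top').copy()
for p in [(0,-127,0),(0,127,0),(198,127,0),(198,-127,0),(57,90,0),(137,90,0)]:
    cv2.circle(im,tuple(int(round(k)) for k in proj('top',W(p))),2,(255,0,0),-1)
cv2.imwrite('pics/chk.png',cv2.resize(im[130:270,290:480],None,fx=4,fy=4)[:,:,::-1])
E
python3 fit.py
```

```text
[ 0.587 -0.074 -0.062] [ 1.784  0.695  1.784  0.695  0.878  0.111  2.878 -2.889 -1.831  2.347
 -4.831 -1.653 -0.831  2.347  0.169 -1.653]
edge rel [ 0.001 -0.073  0.237] 1.8278080137770039
latch rel [ 0.002 -0.084  0.166] 1.8224530699115649
0.65 [0.433 0.314] (434.02264404296875, 314.573974609375) (160.395263671875, 45.03328323364258) 26.97300148010254 axis [-0.89  -0.456] -2.6684109599990666
```

View pics/chk.png

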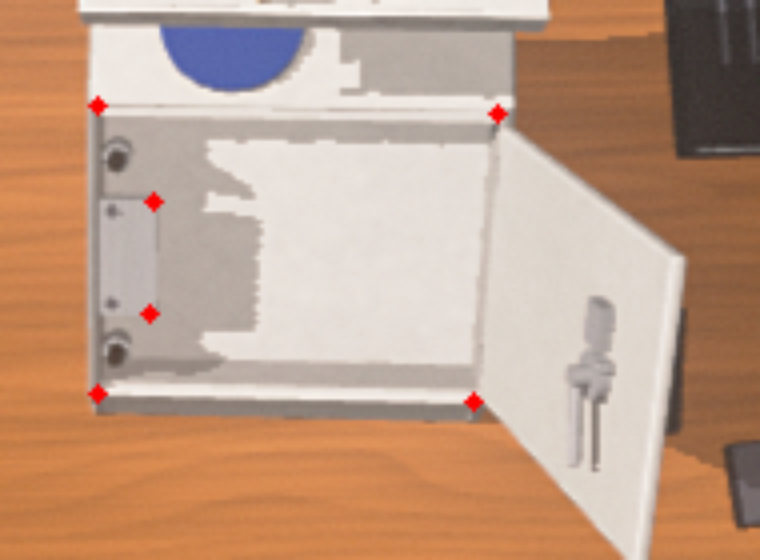

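The red check points sit on the mouth corners and the strike edge, so the fit is good to about 2–3 mm. Next I pick up the remote.

```bash
cat > pick.py <<'E'
from h import *
ax=np.array([.89,.456,0]);ax/=np.linalg.norm(ax)
def down(s): 
    y=s*np.array([-ax[1],ax[0],0]); z=np.array([0,0,-1.]); return np.c_[np.cross(y,z),y,z]
c=np.array([.4335,.3145,0])
s=min([1,-1],key=lambda s:abs(inverse_kinematics((c+[0,0,.15]).tolist(),q(down(s)))[5]) )
gripper_to(.075)
r.move_to((c+[0,0,.12]).tolist(),q(down(s)))
r.move_l((c+[0,0,.029]).tolist(),vel=.12,guard=8)
gripper_to(.03,15)
print(t.current_opening(),t.current_finger_force(),t.current_ee_pos())
r.move_l((c+[0,0,.25]).tolist(),vel=.2)
print(t.current_opening(),t.current_t(),t.current_joints())
for ph in (0,np.pi): print(inverse_kinematics(W([48,-10,100]).tolist(),q(tool(ph))),inverse_kinematics(W([48,-10,-21]).tolist(),q(tool(ph))))
snap('wrist','w1.png')
E
python3 pick.py
```

```text
0.04175962593380148 14.999855607748032 [0.434 0.315 0.029]
0.04177851315597066 6.0333 [ 0.498  0.207  1.555 -0.     1.383 -1.547]
[-0.382  0.068  2.092  0.446  0.433 -0.675] [-0.331  0.313  2.099  0.853  0.204 -1.065]
[-0.382  0.068  2.092  0.446  0.433  2.467] [-0.331  0.313  2.099  0.853  0.204  2.077]
```

```bash
cat > place.py <<'E'
from h import *
o=q(tool(0))
r.move_to(W([48,-10,150]).tolist(),o)
g=r.move_l(W([48,-10,0]).tolist(),vel=.15,guard=8);print(g,LR.T@(t.current_ee_pos()-LO))
g=r.move_l(W([48,-10,-24]).tolist(),vel=.04,guard=6);print(g,LR.T@(t.current_ee_pos()-LO),t.current_opening(),t.current_wrist_force())
gripper_to(.062)
r.move_l(W([48,-10,150]).tolist(),vel=.2)
print(t.current_t(),t.current_joints())
snap('top','t2.png')
im=cv2.imread('pics/t2.png');cv2.imwrite('pics/t2c.png',cv2.resize(im[130:270,290:480],None,fx=4,fy=4))
print([(np.round(m['at'],3).tolist(),m['score'],LR.T@(m['at']-LO)) for m in models.mark_of('remote','top')])
# feasibility of later poses
for ph in (np.pi/2,-np.pi/2):
  for k in (0,.8,1.5): # clockwise from outside = + about tool z = phi decreasing
    for z in (120,40): print(ph,k,z,inverse_kinematics(W([97,58,z+6]).tolist(),q(tool(ph-k))))
for th in (1.8,1.4,1.0,.9): print(th,inverse_kinematics(doorpt(th,215,15,-65).tolist(),q(tool(0))),inverse_kinematics(doorpt(th,215,15,-65).tolist(),q(tool(np.pi))))
E
python3 place.py
```

```text
False [ 0.048 -0.01   0.   ]
True [ 0.048 -0.01  -0.022] 0.04180457136227706 [-0.364  0.171  2.012]
10.8667 [-0.41  -0.026  2.067  0.381  0.555 -0.618]
[([0.382, 0.493, 0.0], 0.9, array([-0.237,  0.553,  0.079])), ([0.635, -0.092, 0.045], 0.86, array([ 0.025, -0.016, -0.05 ]))]
1.5707963267948966 0 120 [-0.188  0.045  1.971  0.145  0.523 -1.8  ]
1.5707963267948966 0 40 [-0.174  0.189  1.991  0.185  0.359 -1.837]
1.5707963267948966 0.8 120 [-0.188  0.045  1.971  0.145  0.523 -1.   ]
1.5707963267948966 0.8 40 [-0.174  0.189  1.991  0.185  0.359 -1.037]
1.5707963267948966 1.5 120 [-0.188  0.045  1.971  0.145  0.523 -0.3  ]
1.5707963267948966 1.5 40 [-0.174  0.189  1.991  0.185  0.359 -0.337]
-1.5707963267948966 0 120 [-0.188  0.045  1.971  0.145  0.523  1.341]
-1.5707963267948966 0 40 [-0.174  0.189  1.991  0.185  0.359  1.305]
-1.5707963267948966 0.8 120 [-0.188  0.045  1.971  0.145  0.523  2.141]
-1.5707963267948966 0.8 40 [-0.174  0.189  1.991  0.185  0.359  2.105]
-1.5707963267948966 1.5 120 None
-1.5707963267948966 1.5 40 None
1.8 [-0.915 -0.017  1.957  0.603  0.867 -1.173] [-0.915 -0.017  1.957  0.603  0.867  1.969]
1.4 [-0.742 -0.107  2.018  0.525  0.804 -0.967] [-0.742 -0.107  2.018  0.525  0.804  2.175]
1.0 [-0.486 -0.109  2.076  0.403  0.646 -0.683] [-0.486 -0.109  2.076  0.403  0.646  2.459]
0.9 [-0.421 -0.093  2.089  0.367  0.597 -0.606] [-0.421 -0.093  2.089  0.367  0.597  2.536]
```

The remote is in the locker, resting on the lower wall (locker x 25, y -16, z -50). Next I close the door.

```bash
cat > shut.py <<'E'
from h import *
o=q(tool(0))
gripper_to(0,10)
r.move_l(W([32,-10,320]).tolist(),vel=.3)
r.move_to(W([32,-255,320]).tolist(),o)
r.move_l(W([32,-255,222]).tolist(),vel=.2,guard=10)
def tcp(th): return doorpt(th,205,10,-65)+LR@[0,-.008,.025]
for th in np.arange(1.78,.79,-.11):
    g=r.move_l(tcp(th).tolist(),vel=.12,guard=30)
    print(round(th,2),g,LR.T@t.current_wrist_force())
    if g: break
r.move_l((np.array(t.current_ee_pos())+LR@[0,-.02,.12]).tolist(),vel=.25)
r.move_to(W([97,58,170]).tolist(),q(tool(np.pi/2)))
gripper_to(.06)
r.hold(1.)
for i in range(2):
  for c in ('top','side'):
    snap(c,c+'3.png' if i==0 else None)
    for n in ('latch_grip','door_edge'):
        print(c,n,[(LR.T@(m['at']-LO)*1000,round(m['score'],2)) for m in models.mark_of(n,c)][:2])
print(t.current_t(),t.current_joints())
snap('wrist','w3.png')
for n in ('latch_grip',):
    print([(LR.T@(m['at']-LO)*1000,round(m['score'],2)) for m in models.mark_of(n,'wrist')][:2])
for m in models.regions_of('latch','wrist')[:1]:
    v,u=np.nonzero(m['pixels']);print(u.mean(),v.mean(),cv2.minAreaRect(np.c_[u,v].astype(np.float32)))
E
python3 shut.py
```

```text
1.78 False [ 0.288 -0.045 -1.024]
1.67 False [ 0.597  0.21  -0.205]
1.56 False [ 0.048  0.243 -0.55 ]
1.45 False [-0.122 -0.393  0.649]
1.34 False [ 0.085 -0.12   0.589]
1.23 False [-0.137 -0.621  0.696]
1.12 False [-0.307 -0.822  0.235]
1.01 False [ 0.87  -0.52   0.418]
0.9 False [-0.31  -0.109 -0.448]
top latch_grip [(array([97.905, 56.051, 49.373]), 0.53)]
top door_edge [(array([ 96.459, 122.604,  23.895]), 0.78)]
side latch_grip [(array([102.514,  54.902,  51.64 ]), 0.58)]
side door_edge [(array([ 95.839, 117.25 ,  18.591]), 0.56), (array([-41.316,   0.174, -56.769]), 0.15)]
top latch_grip [(array([94.163, 54.806, 48.087]), 0.74)]
top door_edge [(array([ 98.374, 119.404,  26.46 ]), 0.94)]
side latch_grip [(array([98.709, 57.294, 52.228]), 0.85)]
side door_edge [(array([ 96.105, 116.797,  23.288]), 0.96)]
22.0333 [-0.197 -0.029  1.947  0.133  0.621 -1.79 ]
[(array([94.95 , 54.282, 49.855]), 0.95), (array([ 1.268, -3.429, -4.55 ]), 0.39)]
316.275927327782 240.12566237698712 ((317.0, 242.0), (92.0, 42.0), 90.0)
```

View pics/w3.png

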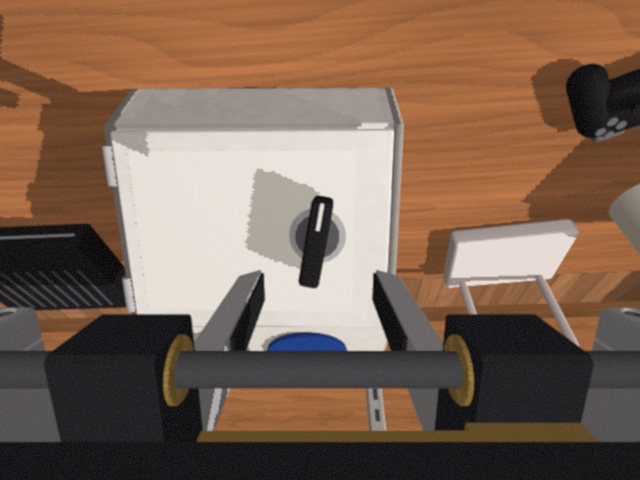

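The wrist picture shows the door shut on its buffers. The wing runs from px (321,198) to (311,285), which is about 0.12 rad of clockwise turn. The latch axis is at about locker (97,56,49), as expected for a door 9 mm proud. Next I grip the wing, press the door home and turn.

```bash
cat > latch.py <<'E'
from h import *
p0=np.pi/2-.115
L=lambda: LR.T@(t.current_ee_pos()-LO)*1000
r.move_l(W([97,56,110]).tolist(),rot=q(tool(p0)),vel=.15)
g=r.move_l(W([97,56,54]).tolist(),vel=.08,guard=8);print(g,L())
gripper_to(.01,55);print(t.current_opening(),t.current_finger_force(),LR.T@t.current_wrist_force())
r.hold(.1)
g=r.move_l(W([97,57.5,43]).tolist(),vel=.02,guard=24);r.hold(.2)
print(g,L(),LR.T@t.current_wrist_force(),t.current_t())
E
python3 latch.py
```

```text
False [97.149 56.008 54.023]
0.018358812016287317 54.1641121901921 [ 1.537  0.083 -0.959]
True [96.701 57.848 44.661] [-0.549 -0.376  6.782] 25.1667
```

```bash
cat > turn.py <<'E'
from h import *
L=lambda: LR.T@(t.current_ee_pos()-LO)*1000
F=lambda: (LR.T@t.current_wrist_force(),LR.T@t.current_torque())
z=L()[2]
for i in range(4):
    g=r.move_l(W([97,57.7,z-.5*(i+1)]).tolist(),vel=.01);r.hold(.1);f=F()
    print(L(),f)
    if f[0][2]>18: break
zc=z-.5*(i+1)
p0=np.pi/2-.115
for k in np.arange(.1,1.46,.1):
    g=r.move_l(W([97,57.7,zc]).tolist(),rot=q(tool(p0-k)),vel=.1);f=F()
    print(round(k+.115,2),L(),f,t.current_joints()[5])
    if abs(f[1][2])>1.2 or np.linalg.norm(f[0])>50: print('stop');break
print(t.current_t(),t.current_opening())
E
python3 turn.py
```

```text
[96.737 57.789 44.635] (array([-1.705,  1.297,  9.223]), array([ 0.183,  0.237, -0.005]))
[96.802 57.801 44.372] (array([-1.841,  1.416, 10.825]), array([ 0.098,  0.335, -0.033]))
[96.772 57.845 44.331] (array([-3.472,  0.901, 15.92 ]), array([ 0.081,  0.475, -0.038]))
[96.747 57.802 44.282] (array([-3.119,  0.54 , 19.549]), array([ 0.052,  0.55 , -0.084]))
0.22 [96.733 57.946 44.3  ] (array([-3.172,  1.791, 19.318]), array([ 0.129,  0.675, -0.005])) -1.6255045418405865
0.32 [96.792 58.03  44.289] (array([-4.633,  0.913, 19.901]), array([ 0.189,  0.663, -0.049])) -1.5255688920574868
0.42 [96.861 58.148 44.319] (array([-2.916,  1.869, 20.06 ]), array([ 0.236,  0.691, -0.008])) -1.4255842784505575
0.52 [96.862 58.233 44.273] (array([-2.667,  1.954, 20.498]), array([0.276, 0.661, 0.006])) -1.32548166487537
0.62 [96.935 58.308 44.287] (array([-2.625,  2.962, 19.051]), array([ 0.328,  0.69 , -0.014])) -1.2255049878795907
0.72 [96.972 58.403 44.287] (array([-1.677,  3.191, 19.641]), array([0.415, 0.665, 0.01 ])) -1.1255155769209182
0.82 [97.004 58.479 44.274] (array([-2.044,  3.072, 18.761
[... 176 characters left out ...]
7 58.595 44.297] (array([-2.265,  4.442, 18.532]), array([0.624, 0.733, 0.147])) -0.8257344709511617
1.12 [97.267 58.609 44.311] (array([-1.562,  4.689, 19.295]), array([ 0.561,  0.675, -0.102])) -0.7252125855503702
1.22 [97.328 58.667 44.308] (array([-0.286,  4.811, 18.47 ]), array([0.698, 0.725, 0.034])) -0.625495322141312
1.32 [97.5   58.625 44.265] (array([-1.226,  4.745, 17.727]), array([ 0.559,  0.779, -0.297])) -0.5246326310967848
1.42 [97.592 58.692 44.293] (array([-1.576,  5.173, 18.169]), array([ 0.662,  0.739, -0.074])) -0.4253272272198716
1.52 [97.714 58.726 44.319] (array([-0.512,  5.571, 17.445]), array([ 0.779,  0.744, -0.004])) -0.32551789732910086
30.1167 0.01805519362892754
```

The torque rose at 0.92–1.02 and reversed at 1.12, so the latch clicked over. Now I release and check.

```bash
cat > rel.py <<'E'
from h import *
gripper_to(.06)
p=LR.T@(t.current_ee_pos()-LO)*1000
r.move_l(W([p[0],p[1],180]).tolist(),vel=.15)
r.hold(.5)
snap('wrist','w5.png')
print([(LR.T@(m['at']-LO)*1000,m['score']) for m in models.mark_of('latch_grip','wrist')][:1])
r.move_l((np.array(t.current_ee_pos())+[-.12,0,.08]).tolist(),vel=.25)
snap('top','t5.png'); 
for n in ('latch_grip','door_edge'): print([(LR.T@(m['at']-LO)*1000,m['score']) for m in models.mark_of(n,'top')][:1])
snap('side')
for n in ('latch_grip','door_edge'): print([(LR.T@(m['at']-LO)*1000,m['score']) for m in models.mark_of(n,'side')][:1])
print(t.current_t())
E
python3 rel.py
```

```text
[(array([97.338, 52.761, 42.446]), 0.73)]
[(array([98.172, 59.166, 41.007]), 0.53)]
[(array([ 95.533, 120.436,  15.876]), 0.93)]
[(array([101.889,  55.048,  43.776]), 0.69)]
[(array([247.856,  42.746, -34.504]), 0.5)]
33.6167
```

View pics/w5.png

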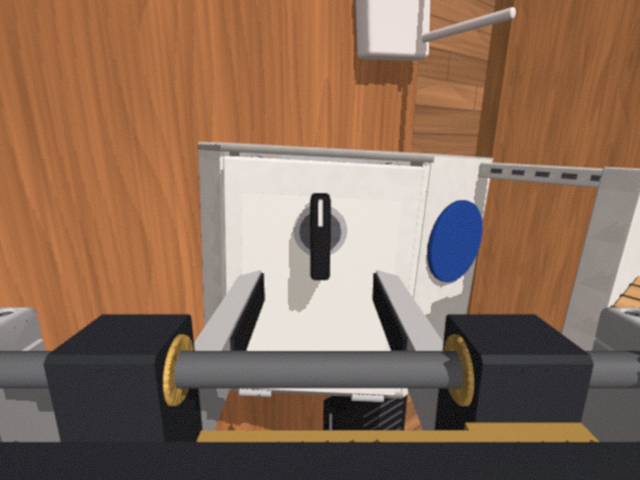

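View pics/t5.png

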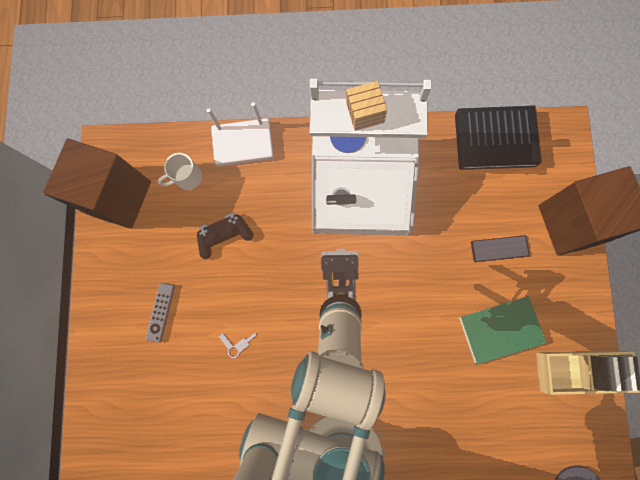

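The wrist view shows the wing across the slope, px (320,195) to (320,278), with the door flush and the latch point about 8 mm lower than before. The top view shows the latch at (341,199), the arm clear, and everything else where it was.

```bash
python3 -c "
from h import *
print(r.sign_off())"
```

```text
the job is handed in; nothing more can be done
None
```

The job is handed in: the rightmost grey remote is in the locker, the door is pressed home and latched with the wing past its click, and nothing else was moved (about 34 s on the robot's clock).

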